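# Clear up after cooking: seasonings, fresh produce and fridge things each to their holder

## Task

Sort the five things standing along the front of the worktop into the three holders behind them: the salt shaker and the spice jar go back into the wooden seasoning caddy, one standing in each bay; the lemon and the garlic lie side by side in the black wire basket; the small lidded pot of spread goes into the clear fridge bin, standing flat with its lid up. Keep the shaker and the spice jar upright all the way so that nothing spills, and leave the flat tin and the mug where they stand.

Things in the scene. Friction and masses are not known exactly. Their poses are not given: they have to be found in the camera images.
- salt_shaker: Salt shaker, clear and grey with a rounded grey top, 90 mm tall; round body 44 mm across up to 74 mm, narrowing to a 34 mm cap above. Origin at the centre of its underside, z up. It stands upright in the front row (a like one far back to the right is not meant); the five things change places in that row from start to start. About 0.1 kg.
- spice_jar: Glass spice jar with a brown label and a gold-brown cap, 106 mm tall, round; body 40 mm across, cap (the top 21 mm) 41 mm across. Origin at the centre of its underside, z up. Stands upright in the front row (like jars at the back wall are not meant). About 0.11 kg.
- lemon: Yellow lemon, 72 mm long (its x axis), 55 mm wide (its y axis), 56 mm high; origin under its middle, at the worktop, z up. Lies in the front row with its long axis roughly along the row, so it is gripped across its width, from the front and the back; another, far right on a board, is not meant. About 0.1 kg.
- garlic: Whole bulb of garlic, off-white and pinkish, about 48 mm across and 51 mm high with the pointed neck on top; widest near 20 mm above its base. Origin at the centre of its underside, z up. Stands in the front row, whose five things are about 95 mm apart, centre to centre, with the holders 60 to 75 mm behind their centres. About 24 g.
- spread_pot: Low round pot of spread, cream-coloured lid and a red band round the side, 63 mm across and 34 mm high. Origin at the centre of its underside, z up. Stands lid up in the front row. About 73 g.
- seasoning_caddy: Pale wooden caddy, fixed, 150 mm long (its y axis), 86 mm deep (x axis, +x away from the robot). Origin under its centre. Floor 8 mm up; end boards 56 mm high; round rails front and back, up to 47 mm; partition 42 mm high at y = 0. Two bays, 66 mm (x) by 64 mm (y) inside, centred at y = +35 and -35 mm. The three holders change places with one another from start to start.
- wire_basket: Black wire basket, open on top, 150 mm long (its y axis), 116 mm deep (its x axis, +x away from the robot), 54 mm high, fixed. Origin at the centre of its underside. Inside 140 x 106 mm; floor 10 mm up, walls 5 mm thick. A wall cabinet hangs about 85 mm behind the middles of the holders, its underside 0.46 m above the worktop.
- fridge_bin: Clear plastic fridge bin with a white rim and a small white pull at the front, open on top, 150 mm long (its y axis), 116 mm deep (its x axis, +x away from the robot), rim 62 mm high, fixed. Origin at the centre of its underside. Inside 144 x 110 mm; floor 4 mm up, walls 3 mm thick.
- flat_tin: Bystander: flat gold-coloured food tin with a green picture on its label, 86 mm across and 40 mm high, standing loose just to the right of the front row. Origin at the centre of its underside. Not to be moved.
- mug: Bystander: white mug with blue stripes, 80 mm across, 115 mm with its handle, 102 mm high, standing loose to the right of the holders. Origin at the centre of its underside. Not to be moved.
Mind the look-alikes: they are no part of the job. Leave any blue look-alike of the spread_pot alone.

How it is judged:
At the end, for the whole second after the job is handed in: Shaker and spice jar upright (0.15 rad) on the caddy floor, one in each bay (within 16 mm of its centre in x and y); lemon and garlic down on the floor of the wire basket; pot flat, lid up (0.15 rad), on the fridge bin floor; all at rest; tin and mug within 30 mm of their start (((x of salt_shaker in the frame of seasoning_caddy between -0.016 and 0.016 m and y of salt_shaker in the frame of seasoning_caddy between 0.019 and 0.051 m and z of salt_shaker in the frame of seasoning_caddy between 0.003 and 0.014 m and angle between each of salt_shaker, spice_jar's own z axis and vertical below 0.15 rad and x of spice_jar in the frame of seasoning_caddy between -0.016 and 0.016 m and y of spice_jar in the frame of seasoning_caddy between -0.051 and -0.019 m and z of spice_jar in the frame of seasoning_caddy between 0.003 and 0.014 m) or (x of salt_shaker in the frame of seasoning_caddy between -0.016 and 0.016 m and y of salt_shaker in the frame of seasoning_caddy between -0.051 and -0.019 m and z of salt_shaker in the frame of seasoning_caddy between 0.003 and 0.014 m and angle between each of salt_shaker, spice_jar's own z axis and vertical below 0.15 rad and x of spice_jar in the frame of seasoning_caddy between -0.016 and 0.016 m and y of spice_jar in the frame of seasoning_caddy between 0.019 and 0.051 m and z of spice_jar in the frame of seasoning_caddy between 0.003 and 0.014 m)) and x of lemon in the frame of wire_basket between -0.056 and 0.056 m and y of lemon in the frame of wire_basket between -0.072 and 0.072 m and z of lemon in the frame of wire_basket between 0 and 0.048 m and x of garlic in the frame of wire_basket between -0.056 and 0.056 m and y of garlic in the frame of wire_basket between -0.072 and 0.072 m and z of garlic in the frame of wire_basket between 0 and 0.048 m and x of spread_pot in the frame of fridge_bin between -0.03 and 0.03 m and y of spread_pot in the frame of fridge_bin between -0.046 and 0.046 m and z of spread_pot in the frame of fridge_bin between 0 and 0.012 m and angle between spread_pot's own z axis and vertical below 0.15 rad and linear speed of each of salt_shaker, spice_jar, lemon, garlic, spread_pot below 0.02 m/s and distance of each of flat_tin, mug from where it was at the start of the episode below 0.03 m); the robot touches nothing.
It fails at once if the salt shaker or the spice jar is tipped (more than 0.6 rad) and spills (angle between any of salt_shaker, spice_jar's own z axis and vertical above 0.6 rad).
It fails at once if the flat tin or the mug is pushed more than 30 mm (distance of any of flat_tin, mug from where it was at the start of the episode above 0.03 m).
It also fails if it takes over 128 s, if anything falls off the work surface, if the arm or the gripper's body presses on something with over 40 N, if the wrist force passes 120 N, or if a joint passes its speed limit or range.

## Robot

A 6-joint arm with a two-finger parallel gripper is mounted at the origin on a cart in front of the work surface, level with it; the furniture and walls round the work are solid. World frame = base frame: x ahead of the robot, y to its left, z up, the work surface at z = 0. Lengths are in m, angles in rad, forces in N, time in s.
With the tool pointing down it reaches from about 0.375 to 0.975 m from the base axis. Payload 3.8 kg.
Tool frame: the origin (TCP) lies midway between the tips of the shut fingers; the grasp point (between the pads) lies 19 mm behind it (robot.pinch_z is the distance from the TCP to the grasp point, in m); z points along the fingers, y is the direction in which the jaws open and shut (so a half turn about z gives the same grasp; the last joint's range is limited). The gripper opens to 85 mm and grips with 20 to 120 N. Pads are 22 mm wide; open, the fingers measure 114 mm over their backs; the gripper's body (76 mm by 85 mm) begins 54 mm behind the grasp point. The pads swing forward as they close: fully open they stand 13 mm farther back than shut.
Start: joints at [-1.197, 0.264, 1.604, -0, 1.274, -0.037], TCP at [0.27, -0.619, 0.231] pointing down, gripper open.
Joint ranges: [-2.63, 2.63], [-0.94, 2.18], [0.31, 2.57], [-1.31, 4.45], [0, 2.66], [-2.55, 2.55]. Speed limits (rad/s): [2.57, 2.57, 3.14, 3.14, 3.14, 3.14].

## Interface

Orientations are given as a unit quaternion [w, x, y, z].
In Python, from cell import robot gives the robot as it stands.
- The arm moves only by the tool arm_command, never from a script. Its argument "rows" is one flat list of numbers, 4 for each row, row after row: the shift along the world's x, y, z in cm, then the turn about the world's z in rad. In form: [tx, ty, tz, yaw, tx, ty, tz, yaw, ...]. A call has 1 to 8 rows; each row shifts and turns the commanded pose from where the row before left it; what a row does not reach is not made up. A row lasts 1/10 s, in which the tool goes at most 50 mm and 8.59 degrees, less where a joint would pass 70% of its speed; a pose out of reach is approached as far as the arm can. A call is refused whole if a number of a shift passes 5 or a number of a turn 0.15, either way. A call with a gripper value outside its range is refused whole. "grip" is the closure, from -1 (fully open) to 1 (shut), so that 0 is half open, set as the call begins (left out, the last holds). The fingers move at their own pace and stop on an object; the grip force is fixed at half the most. Time passes only in rows, so rows that do not move let the fingers close. It gives the time, the measured TCP pose, the force and the opening at its end, in the units of the state.
- robot.sense(): the state, without advancing time (a new reading comes with each control period).
- robot.camera(name): name is "scene" or "top"; returns the picture (480x640x3 uint8, red, green, blue); there is no depth.
- robot.camera_info(name): a dict with "vfov" (degrees; the focal length in pixels is half the picture's height over the tangent of half this angle, whatever the lens; pixels are square), "cx", "cy" (the principal point, pixels), "k1" (the pictures are not rectified: a ray, as slopes to the right and down, at radius r is drawn at 1 + k1 r^2 times it, then the intrinsics apply), "rvec" (rotation vector, rad) and "tvec" (3), from world to camera coordinates, as OpenCV has them. Camera axes: x right, y down, z forward; pixel columns grow to the right and rows downward; lengths in m; the calibration is good to about 2 mm. A picture is of the moment at which its call begins. camera_info takes no time and is no camera call.
- robot.close_job(): hands the job in, once; it reports no verdict.
The state is a dict: "clock": time; "joint_pos": joint angles; "joint_velocities": joint speeds; "joint_torque": joint torques, N m; "position": TCP position; "orientation": TCP orientation; "wrist_force": force on the tool from outside, world axes, zero at the start; "torque": the same for the moment, N m; "finger_gap": finger opening in m.
Only numpy, scipy, OpenCV 4.12 (cv2) and the standard library are available. Lean on these libraries where they do the work, as an engineer would, in place of code of your own. Each camera call takes 0.05 s, during which the arm holds its last target.

## Working session

There is one attempt and no reset: what is moved stays moved. The work goes in short steps, Python scripts to look and compute and a tool call to move; the robot and the scene stay as the last step left them, time stands still between calls to the robot, and variables do not carry over. Pictures are saved under pics/ and viewed, and the job is handed in when it is done.

Besides the shell and the picture viewer there is one more tool, called by a JSON object that holds its "fn" and its "kwargs". arm_command: Moves the arm, as the interface text tells. Its arguments: {"type":"object","properties":{"rows":{"type":"array","items":{"type":"number"}},"grip":{"type":"number"}},"required":["rows"]}

```bash
mkdir -p pics; ls; python3 - <<'E'
from cell import robot
import cv2
for n in("scene","top"):
    im=robot.camera(n); cv2.imwrite(f"pics/{n}0.png",im[:,:,::-1]); print(robot.camera_info(n))
print(robot.sense(), robot.pinch_z)
E
```

```text
pics
{'vfov': 48.515490563813245, 'cx': 322.88378589736493, 'cy': 240.7329574741036, 'k1': 0.008164979451382462, 'rvec': array([ 0.76222676, -2.55509716,  1.17658439]), 'tvec': array([0.1785842 , 0.38665231, 0.71455622])}
{'vfov': 52.89454977341886, 'cx': 317.65783226565804, 'cy': 243.62625175725194, 'k1': -0.09797177672895557, 'rvec': array([ 2.19112212, -2.00770395,  0.22676124]), 'tvec': array([-0.40060641,  0.43767166,  0.96920778])}
{'clock': 0.1, 'joint_pos': array([-1.19691367e+00,  2.64701636e-01,  1.60523672e+00, -2.68773977e-05,
        1.27371734e+00, -3.68979688e-02]), 'joint_velocities': array([ 0.00087837, -0.00224246, -0.00267852, -0.00133097,  0.00055829,
        0.00051242]), 'joint_torque': array([ 3.51869621e-04, -5.16706860e+01, -3.68589878e+01, -5.18317165e-06,
        6.31597926e-03, -5.02571851e-07]), 'position': array([ 0.26929265, -0.61823027,  0.23007087]), 'orientation': array([-1.01475746e-03,  9.78980130e-01,  2.03953038e-01, -1.85645948e-04]), 'wrist_force': array([ 0.40815222,  0.54947453, -0.27434677]), 'torque': array([-0.0024113 , -0.00634878,  0.02120432]), 'finger_gap': 0.08522995210649602} 0.0187
```

View pics/scene0.png

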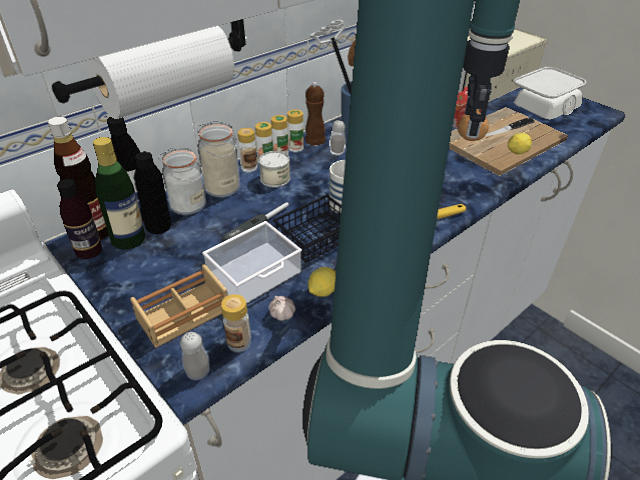

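View pics/top0.png

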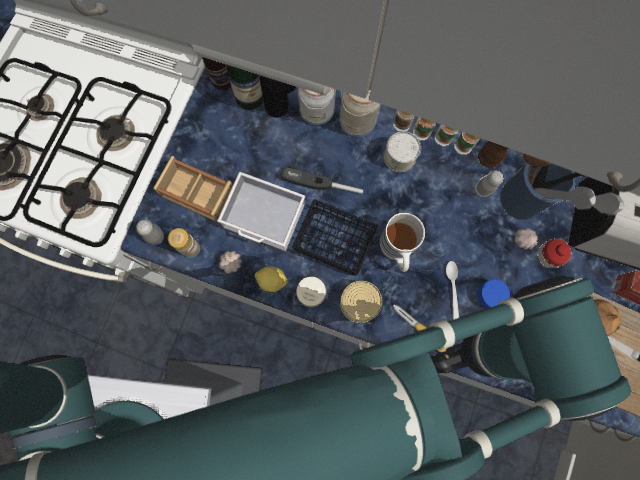

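Both pictures show the row from left to right. Pixels are from the top view, with scene-view pixels marked.

| Thing wanted | Top-view pixel | Look-alikes, not meant |
|---|---|---|
| Shaker | (150,231) | Rear shaker (489,182) |
| Spice jar | (183,240) | Wall jars (403–466,115–145) |
| Garlic | (231,260) | Bulb (526,238) |
| Lemon | (271,279) | Board lemon, scene (520,143) |
| Cream pot | (311,291) | Blue pot (495,293), white jar (402,150), red lid (556,252) |

The holders are the caddy (193,188), bin (262,211) and basket (335,236). The tin is at (361,301) and the mug at (402,235). I'll check these choices in a close crop.

```bash
cat > h.py <<'E'
import numpy as np, cv2
from cell import robot
def K(n):
    i=robot.camera_info(n); f=240/np.tan(np.radians(i['vfov'])/2)
    R=cv2.Rodrigues(np.array(i['rvec']))[0]; return i,f,R,np.array(i['tvec'])
def ray(n,u,v):
    i,f,R,t=K(n); d=np.array([(u-i['cx'])/f,(v-i['cy'])/f]); s=d.copy()
    for _ in range(20): s=d/(1+i['k1']*(s@s))
    return -R.T@t, R.T@np.array([s[0],s[1],1])
def onz(n,u,v,z):
    o,d=ray(n,u,v); return o+d*(z-o[2])/d[2]
def proj(n,p):
    i,f,R,t=K(n); c=R@np.array(p)+t; s=c[:2]/c[2]; s=s*(1+i['k1']*(s@s)); return s*f+[i['cx'],i['cy']]
E
python3 - <<'E'
from h import *
im=cv2.imread("pics/top0.png")
cv2.imwrite("pics/topc.png",cv2.resize(im[150:330,125:391],None,fx=3,fy=3,interpolation=cv2.INTER_CUBIC))
im=cv2.imread("pics/scene0.png")
cv2.imwrite("pics/scc.png",cv2.resize(im[190:390,120:380],None,fx=3,fy=3,interpolation=cv2.INTER_CUBIC))
for n,z in dict(shaker=.09,jar=.106,garlic=.03,lemon=.028,pot=.034,tin=.04).items():
    u={'shaker':(148,224),'jar':(178,236),'garlic':(231,260),'lemon':(271,279),'pot':(311,291),'tin':(361,301)}[n]
    print(n,onz("top",*u,z).round(3))
E
```

```text
shaker [ 0.473 -0.009  0.09 ]
jar [ 0.449 -0.08   0.106]
garlic [ 0.423 -0.179  0.03 ]
lemon [ 0.39  -0.269  0.028]
pot [ 0.372 -0.356  0.034]
tin [ 0.359 -0.461  0.04 ]
```

View pics/topc.png

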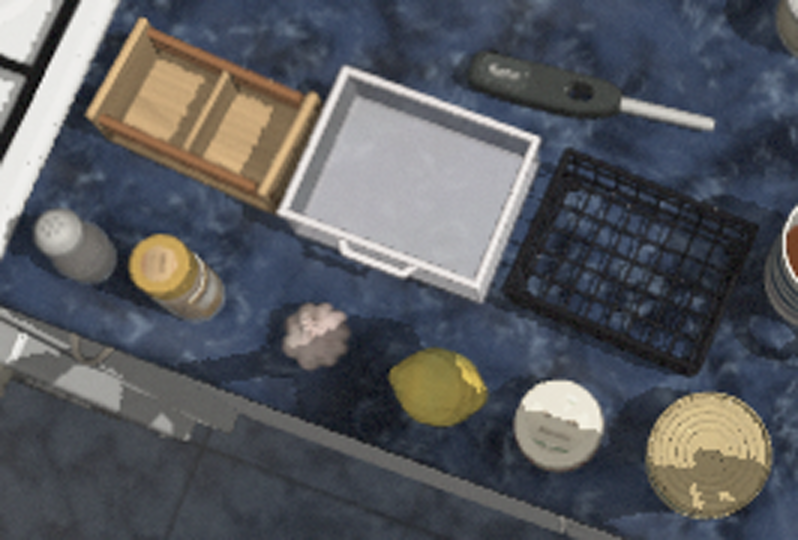

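View pics/scc.png

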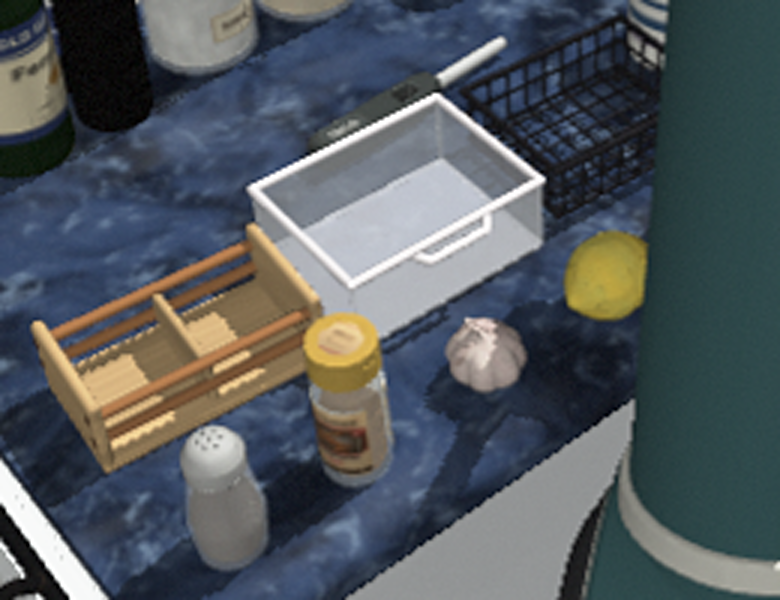

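```bash
python3 - <<'E'
from h import *
T=lambda x,y:(x/3+125,y/3+150)
S=lambda x,y:(x/3+120,y/3+190)
def tri(a,b):
    o1,d1=ray("top",*a);o2,d2=ray("scene",*b)
    A=np.c_[d1,-d2];s=np.linalg.lstsq(A,o2-o1,rcond=None)[0]
    p,q=o1+d1*s[0],o2+d2*s[1];return ((p+q)/2).round(4),np.linalg.norm(p-q).round(4)
print("shaker cap",tri(T(58,232),S(213,452)))
print("jar cap",tri(T(160,257),S(341,338)))
print("garlic",tri(T(317,336),S(485,358)))
def rect(n,c,z):
    P=np.array([onz("top",*T(*p),z)[:2] for p in c])
    e=[np.linalg.norm(P[i]-P[(i+1)%4]).round(4) for i in range(4)]
    d=P[0]-P[1]+P[3]-P[2]
    print(n,P.mean(0).round(4),"edges",e,"yaw deg",np.degrees(np.arctan2(-d[0],d[1])).round(2)); 
rect("bin",[(345,68),(541,138),(483,299),(280,212)],.062)
rect("basket",[(567,150),(757,228),(697,375),(507,288)],.054)
rect("caddy",[(143,18),(319,94),(268,206),(88,116)],.056)
im=cv2.imread("pics/top0.png");hsv=cv2.cvtColor(im,cv2.COLOR_BGR2HSV)
for n,(u,v),z,lo,hi in [("lemon",(271,279),.028,(20,100,60),(35,255,255)),("garlic",(231,262),.022,(0,0,80),(180,90,255)),("pot",(311,291),.034,(0,0,60),(180,110,255)),("tin",(361,301),.04,(12,40,60),(40,255,255)),("jarcap",(179,236),.106,(12,120,90),(30,255,255)),("shaker",(145,227),.08,(0,0,100),(180,60,255))]:
    m=cv2.inRange(hsv,lo,hi); w=np.zeros_like(m);cv2.circle(w,(u,v),22,255,-1);m&=w
    m=cv2.morphologyEx(m,cv2.MORPH_OPEN,np.ones((3,3)))
    cs=cv2.findContours(m,0,2)[0]; c=max(cs,key=cv2.contourArea); (cx,cy),r=cv2.minEnclosingCircle(c)
    p=onz("top",cx,cy,z); q=onz("top",cx+r,cy,z)
    el=cv2.fitEllipse(c); a=np.radians(el[2]+90)
    d=onz("top",cx+10*np.cos(a),cy+10*np.sin(a),z)-p
    print(n,(round(cx,1),round(cy,1)),p.round(4),"diam",(2*np.linalg.norm(p-q)).round(4),"long dir",np.degrees(np.arctan2(d[1],d[0])).round(1))
E
```

```text
shaker cap (array([0.4658, 0.0014, 0.0789]), np.float64(0.0033))
jar cap (array([ 0.4472, -0.0822,  0.1042]), np.float64(0.007))
garlic (array([ 0.4199, -0.1765,  0.0159]), np.float64(0.0027))
bin [ 0.5321 -0.2375] edges [np.float64(0.1515), np.float64(0.1235), np.float64(0.1572), np.float64(0.1156)] yaw deg -17.05
basket [ 0.4888 -0.3973] edges [np.float64(0.1463), np.float64(0.1141), np.float64(0.1455), np.float64(0.1094)] yaw deg -19.09
caddy [ 0.5738 -0.0799] edges [np.float64(0.1465), np.float64(0.0902), np.float64(0.1518), np.float64(0.0837)] yaw deg -20.49
lemon (270.5, 278.0) [ 0.3924 -0.2673  0.028 ] diam 0.0693 long dir 80.7
garlic (229.8, 260.5) [ 0.4233 -0.1748  0.022 ] diam 0.0525 long dir 146.3
pot (311.0, 290.9) [ 0.3718 -0.3556  0.034 ] diam 0.092 long dir 178.2
tin (360.7, 301.3) [ 0.3584 -0.4607  0.04  ] diam 0.0886 long dir 11.8
jarcap (178.6, 239.1) [ 0.4431 -0.0827  0.106 ] diam 0.0452 long dir 77.7
shaker (148.2, 230.2) [ 0.4616 -0.0075  0.08  ] diam 0.0559 long dir 55.9
```

```bash
cat > chk.py <<'E'
from h import *
def draw(tag,objs,rects,src=None):
    for n,off,w,hh in(("top",(125,150),266,180),("scene",(120,190),260,200)):
        im=cv2.imread(f"pics/{n}0.png"); c=cv2.resize(im[off[1]:off[1]+hh,off[0]:off[0]+w],None,fx=3,fy=3,interpolation=cv2.INTER_CUBIC)
        def pl(P,col):
            q=np.array([(proj(n,p)-off)*3+1 for p in P]).round().astype(int); cv2.polylines(c,[q],True,col,1)
        for x,y,rs in objs:
            for z,r in rs: pl([(x+r*np.cos(a),y+r*np.sin(a),z) for a in np.linspace(0,6.28,40)],(0,255,0))
        for x,y,yaw,lx,ly,z in rects:
            cy,s=np.cos(np.radians(yaw)),np.sin(np.radians(yaw))
            pl([(x+cy*a*lx/2-s*b*ly/2,y+s*a*lx/2+cy*b*ly/2,z) for a,b in((1,1),(1,-1),(-1,-1),(-1,1))],(0,0,255))
        cv2.imwrite(f"pics/{tag}_{n}.png",c)
E
python3 - <<'E'
from chk import *
draw("ov1",[(.466,.002,[(0,.022),(.074,.022)]),(.445,-.083,[(0,.02),(.106,.0205)]),(.421,-.176,[(.02,.024)]),(.392,-.268,[(.028,.0275)]),(.371,-.357,[(.034,.0315),(0,.0315)])],
[(.5738,-.080,-18,.086,.150,.056),(.532,-.2385,-18,.116,.150,.062),(.489,-.397,-18,.116,.15,.054)])
E
```

```text
(no output)
```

View pics/ov1_top.png

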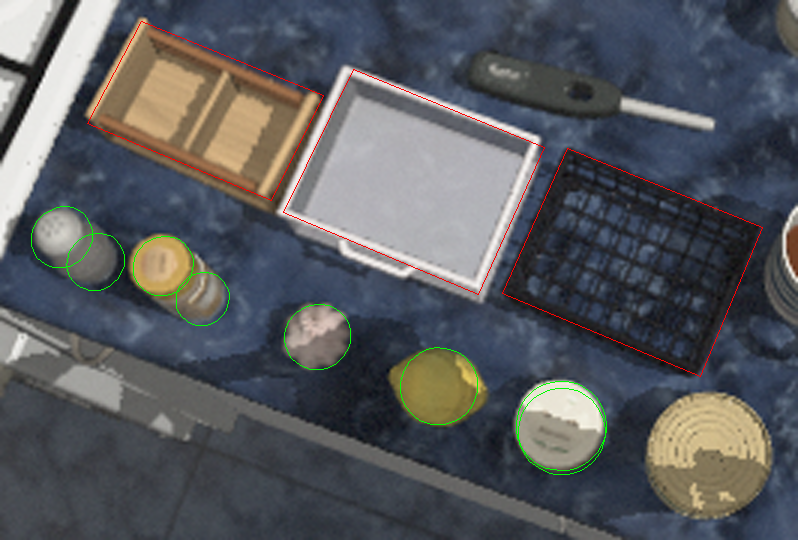

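View pics/ov1_scene.png

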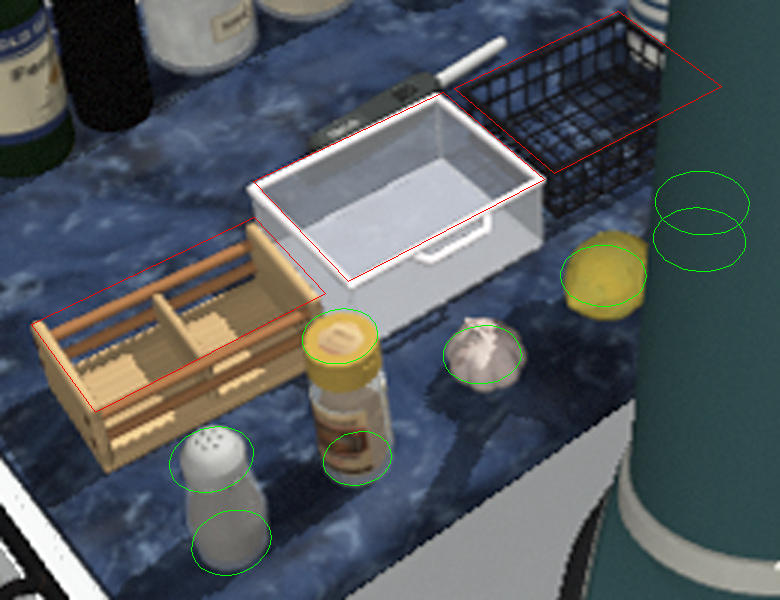

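```bash
python3 - <<'E'
from h import *
a=np.radians(-18);X=np.array([np.cos(a),np.sin(a)]);Y=np.array([-X[1],X[0]])
for uv,z in(((379,236),.1),((403,233),.1),((404,268),.06),((262,251),.05),((310,291),.034)):
    p=onz("top",*uv,z)[:2]; 
    for n,c in(("basket",(.489,-.397)),("bin",(.531,-.238))): 
        d=p-c; print(uv,p.round(3),n,(d@X).round(3),(d@Y).round(3))
E
```

```text
(379, 236) [ 0.486 -0.483] basket 0.024 -0.083
(379, 236) [ 0.486 -0.483] bin 0.033 -0.247
(403, 233) [ 0.497 -0.532] basket 0.049 -0.126
(403, 233) [ 0.497 -0.532] bin 0.058 -0.29
(404, 268) [ 0.433 -0.544] basket -0.008 -0.157
(404, 268) [ 0.433 -0.544] bin 0.001 -0.321
(262, 251) [ 0.445 -0.246] basket -0.089 0.13
(262, 251) [ 0.445 -0.246] bin -0.08 -0.034
(310, 291) [ 0.371 -0.354] basket -0.125 0.005
(310, 291) [ 0.371 -0.354] bin -0.116 -0.159
```

The crops confirm the choices. The lemon is at (.392,-.268), the pot (.371,-.356), the garlic (.421,-.176), the jar (.447,-.082) and the shaker (.467,.002). Holder yaw is about -18°. The order is lemon, pot, garlic, shaker, jar.

{"fn": "arm_command", "kwargs": {"rows": [1.5, 4.4, -1, 0.11, 1.5, 4.4, -1, 0.11, 1.5, 4.4, -1, 0.11, 1.5, 4.4, -1, 0.11, 1.5, 4.4, -1, 0.11, 1.5, 4.4, -1, 0.11, 1.5, 4.4, -1, 0.11, 1.5, 4.4, -1, 0.11], "grip": -0.7}}

```text
clock: 0.9
position: [0.3895, -0.2649, 0.1506]
orientation: [-0.0, 0.798, 0.603, 0.0]
wrist_force: [0.5, 0.0, 0.2]
finger_gap: 0.0725
```

{"fn": "arm_command", "kwargs": {"rows": [0.2, -0.3, -3, 0, 0, 0, -3, 0, 0, 0, -3, 0, 0, 0, -2.5, 0, 0, 0, -2, 0, 0, 0, -0.7, 0, 0, 0, 0, 0]}}

```text
clock: 1.6
position: [0.3905, -0.269, 0.0081]
orientation: [-0.001, 0.799, 0.602, -0.0]
wrist_force: [-0.2, 0.2, 0.4]
finger_gap: 0.073
```

```bash
python3 - <<'E'
from h import *
print(robot.sense()['position'])
for n in("top","scene"): cv2.imwrite(f"pics/l1{n}.png",robot.camera(n)[:,:,::-1])
im=cv2.imread("pics/l1top.png"); cv2.imwrite("pics/l1topc.png",cv2.resize(im[150:330,125:391],None,fx=3,fy=3))
E
```

```text
[ 0.39047182 -0.26901035  0.00809246]
```

View pics/l1topc.png

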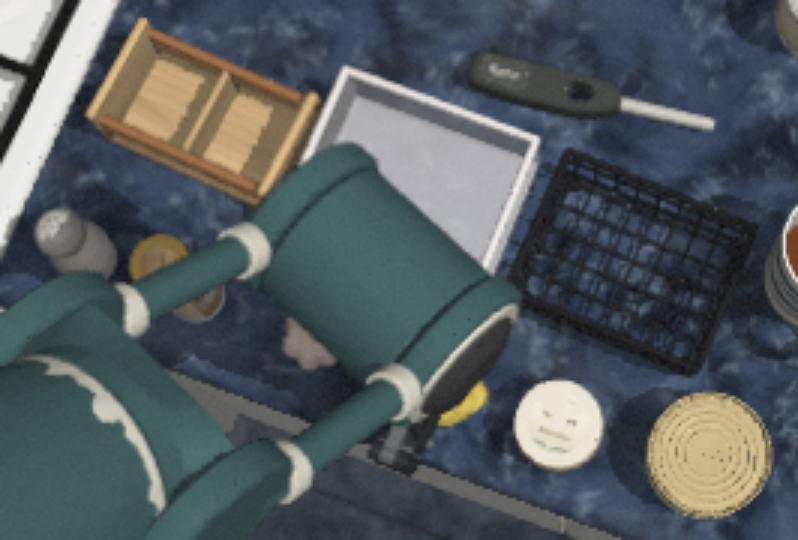

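View pics/l1scene.png

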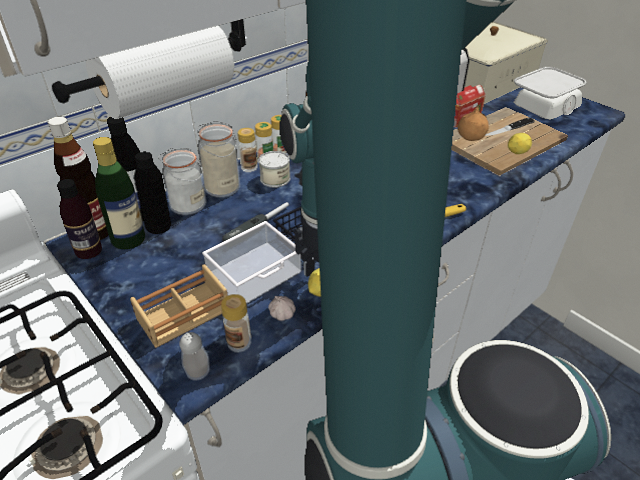

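The hand is around the lemon, which is still visible at crop (460,403) in the top view, and the lemon hasn't moved. Next I close and lift.

{"fn": "arm_command", "kwargs": {"rows": [0, 0, 0, 0, 0, 0, 0, 0, 0, 0, 0, 0, 0, 0, 0, 0, 0, 0, 0, 0], "grip": 1}}

```text
clock: 2.2
position: [0.3928, -0.2707, 0.0113]
orientation: [0.001, 0.799, 0.602, 0.0]
wrist_force: [-1.9, 1.0, 7.0]
finger_gap: 0.0516
```

{"fn": "arm_command", "kwargs": {"rows": [0, 0, 2, 0, 0, 0, 4, 0, 0, 0, 4, 0, 0, 0, 2, 0, 0, 0, 0, 0]}}

```text
clock: 2.7
position: [0.3945, -0.2721, 0.1342]
orientation: [0.005, 0.799, 0.602, 0.001]
wrist_force: [0.2, -1.1, -0.7]
finger_gap: 0.0515
```

{"fn": "arm_command", "kwargs": {"rows": [1.5, -1.5, 0, -0.03, 2.5, -2.3, 0, 0, 2.5, -2.3, 0, 0, 2.4, -2.2, 0, 0, 1.5, -1.4, 0, 0, 0, 0, 0, 0, 0, 0, 0, 0]}}

```text
clock: 3.4
position: [0.4945, -0.366, 0.1275]
orientation: [-0.002, 0.808, 0.589, -0.0]
wrist_force: [0.2, 0.3, -0.6]
finger_gap: 0.0516
```

{"fn": "arm_command", "kwargs": {"rows": [0.3, -0.2, -2, 0, 0, 0, -3, 0, 0, 0, -2.5, 0, 0, 0, -1.5, 0, 0, 0, -0.8, 0, 0, 0, -0.4, 0, 0, 0, 0, 0, 0, 0, 0, 0]}}

```text
clock: 4.2
position: [0.4994, -0.3694, 0.0285]
orientation: [0.001, 0.808, 0.589, 0.0]
wrist_force: [0.0, 0.0, -1.6]
finger_gap: 0.0515
```

{"fn": "arm_command", "kwargs": {"rows": [0, 0, -0.5, 0, 0, 0, 0, 0, 0, 0, 0, 0]}}

```text
clock: 4.5
position: [0.4986, -0.3689, 0.0224]
orientation: [0.0, 0.808, 0.589, 0.0]
wrist_force: [-1.0, -0.3, -1.0]
finger_gap: 0.0518
```

{"fn": "arm_command", "kwargs": {"rows": [0, 0, 0, 0, 0, 0, 0, 0, 0, 0, 0, 0], "grip": -0.5}}

```text
clock: 4.8
position: [0.4987, -0.369, 0.0225]
orientation: [0.0, 0.808, 0.589, 0.0]
wrist_force: [-1.4, -0.1, 0.8]
finger_gap: 0.0642
```

{"fn": "arm_command", "kwargs": {"rows": [0, 0, 1.5, 0, 0, 0, 3, 0, 0, 0, 4, 0, 0, 0, 4, 0, 0, 0, 0, 0]}}

```text
clock: 5.3
position: [0.5028, -0.3722, 0.1565]
orientation: [0.007, 0.808, 0.589, 0.002]
wrist_force: [0.9, -0.6, -0.4]
finger_gap: 0.0638
```

{"fn": "arm_command", "kwargs": {"rows": [-1.2, 0.2, 0, -0.14, -1.2, 0.2, 0, -0.14, -1.2, 0.2, 0, -0.14, -1.2, 0.2, 0, -0.14, -1.2, 0.1, 0, -0.14, -1.2, 0.1, 0, -0.14, -1.2, 0.1, 0, -0.14, -1.2, 0.1, 0, -0.14], "grip": -0.75}}

```text
clock: 6.1
position: [0.402, -0.3567, 0.1479]
orientation: [0.0, 0.998, 0.067, 0.0]
wrist_force: [-0.8, -0.3, -0.5]
finger_gap: 0.0745
```

{"fn": "arm_command", "kwargs": {"rows": [-1.2, 0.1, 0, -0.14, -1.2, 0.1, 0, -0.14, -0.8, 0.1, 0, -0.14, 0, 0, 0, 0, 0, 0, 0, 0]}}

```text
clock: 6.6
position: [0.3708, -0.354, 0.1478]
orientation: [0.0, 0.99, -0.138, 0.0]
wrist_force: [0.0, 0.9, -0.0]
finger_gap: 0.0747
```

```bash
python3 - <<'E'
from h import *
s=robot.sense();print(s['position'],s['joint_pos'],s['orientation'])
im=robot.camera("top")[:,:,::-1]; cv2.imwrite("pics/l2topc.png",cv2.resize(im[150:330,125:391],None,fx=3,fy=3))
E
```

```text
[ 0.37077039 -0.3539941   0.14779366] [-8.10984453e-01  2.53566648e-02  2.03631836e+00  2.28166251e-04
  1.07890852e+00  1.03599119e+00] [ 2.35804544e-04  9.90473222e-01 -1.37704508e-01  4.57260943e-04]
```

View pics/l2topc.png

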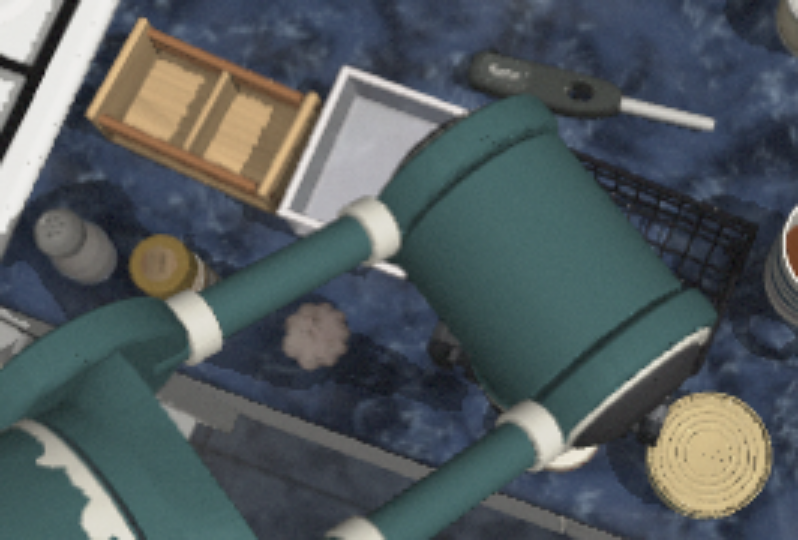

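{"fn": "arm_command", "kwargs": {"rows": [0, -0.2, -3, 0, 0, 0, -3, 0, 0, 0, -3, 0, 0, 0, -2.5, 0, 0, 0, -2, 0, 0, 0, -0.9, 0, 0, 0, 0, 0]}}

```text
clock: 7.35
position: [0.37, -0.3549, 0.002]
orientation: [-0.001, 0.99, -0.138, -0.001]
wrist_force: [-0.3, -0.4, -0.5]
finger_gap: 0.0749
```

{"fn": "arm_command", "kwargs": {"rows": [0, 0, 0, 0, 0, 0, 0, 0, 0, 0, 0, 0, 0, 0, 0, 0], "grip": 1}}

```text
clock: 7.75
position: [0.3713, -0.3566, 0.0044]
orientation: [0.001, 0.99, -0.139, 0.001]
wrist_force: [0.1, 0.5, 2.4]
finger_gap: 0.0609
```

{"fn": "arm_command", "kwargs": {"rows": [0, 0, 2, 0, 0, 0, 4, 0, 0, 0, 4, 0, 0, 0, 2, 0, 1.5, 1.1, 0, -0.03, 3, 2.2, 0, 0, 3, 2.2, 0, 0, 3, 2.2, 0, 0]}}

```text
clock: 8.55
position: [0.4764, -0.2782, 0.1238]
orientation: [0.0, 0.988, -0.154, 0.0]
wrist_force: [1.0, 0.1, -0.9]
finger_gap: 0.0612
```

{"fn": "arm_command", "kwargs": {"rows": [3, 2.2, 0, 0, 2, 1.5, 0, 0, 0.5, 0.4, 0, 0, 0, 0, 0, 0]}}

```text
clock: 8.95
position: [0.5308, -0.2373, 0.1232]
orientation: [0.0, 0.988, -0.153, -0.0]
wrist_force: [0.1, -1.1, -0.3]
finger_gap: 0.0613
```

```bash
python3 - <<'E'
from h import *
im=robot.camera("top")[:,:,::-1]; cv2.imwrite("pics/l3topc.png",cv2.resize(im[150:330,125:391],None,fx=3,fy=3))
E
```

```text
(no output)
```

View pics/l3topc.png

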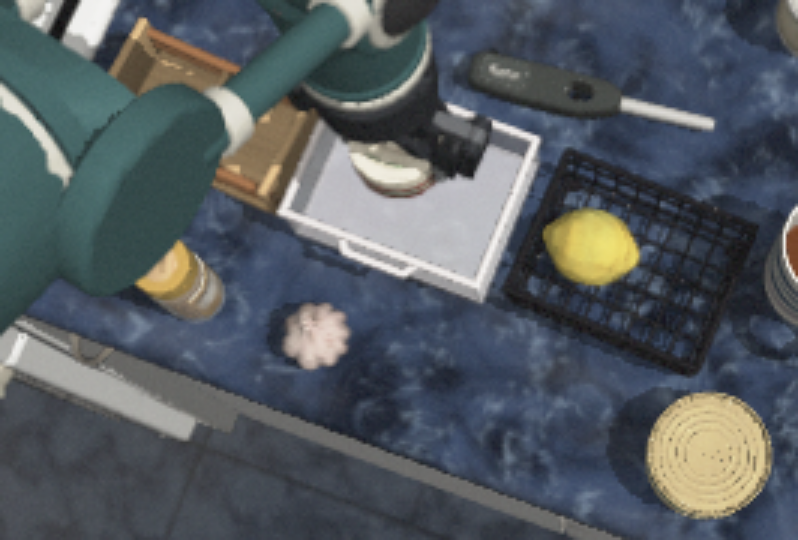

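The lemon lies in the left half of the basket at crop (592,247). The pot is held level over the bin at crop (393,172).

{"fn": "arm_command", "kwargs": {"rows": [0, 0, -2, 0, 0, 0, -3, 0, 0, 0, -3, 0, 0, 0, -1.6, 0, 0, 0, -0.9, 0, 0, 0, -0.5, 0, 0, 0, 0, 0, 0, 0, 0, 0]}}

```text
clock: 9.8
position: [0.5315, -0.2385, 0.0145]
orientation: [0.0, 0.988, -0.154, 0.001]
wrist_force: [0.7, -0.3, -0.4]
finger_gap: 0.0611
```

{"fn": "arm_command", "kwargs": {"rows": [0, 0, -0.5, 0, 0, 0, 0, 0, 0, 0, 0, 0]}}

```text
clock: 10.1
position: [0.5307, -0.2378, 0.0085]
orientation: [0.0, 0.988, -0.154, 0.0]
wrist_force: [-0.3, -0.1, -0.6]
finger_gap: 0.0612
```

{"fn": "arm_command", "kwargs": {"rows": [0, 0, 0, 0, 0, 0, 0, 0, 0, 0, 0, 0], "grip": -0.75}}

```text
clock: 10.4
position: [0.5307, -0.2379, 0.0085]
orientation: [0.0, 0.988, -0.154, 0.0]
wrist_force: [-0.4, -0.5, -0.4]
finger_gap: 0.0747
```

{"fn": "arm_command", "kwargs": {"rows": [0, 0, 1.5, 0, 0, 0, 3, 0, 0, 0, 4, 0, 0, 0, 4, 0, 0, 0, 1, 0]}}

```text
clock: 10.9
position: [0.5341, -0.2396, 0.1505]
orientation: [0.002, 0.988, -0.154, 0.005]
wrist_force: [0.8, -0.4, 1.0]
finger_gap: 0.0742
```

{"fn": "arm_command", "kwargs": {"rows": [-2, 1.1, 0, 0, -3, 1.8, 0, 0, -3, 1.7, 0, 0, -2.2, 1.2, 0, 0, -0.8, 0.5, 0, 0, 0, 0, 0, 0, 0, 0, 0, 0]}}

```text
clock: 11.6
position: [0.4217, -0.1754, 0.144]
orientation: [0.0, 0.988, -0.154, 0.001]
wrist_force: [-0.1, -0.3, -0.2]
finger_gap: 0.0747
```

```bash
python3 - <<'E'
from h import *
print(robot.sense()['position'])
for n in("top","scene"): cv2.imwrite(f"pics/g1{n}.png",robot.camera(n)[:,:,::-1])
im=cv2.imread("pics/g1top.png"); cv2.imwrite("pics/g1topc.png",cv2.resize(im[150:330,125:391],None,fx=3,fy=3))
im=cv2.imread("pics/g1scene.png"); cv2.imwrite("pics/g1sc.png",cv2.resize(im[190:390,120:380],None,fx=3,fy=3))
E
```

```text
[ 0.42165616 -0.17542571  0.14396258]
```

View pics/g1topc.png

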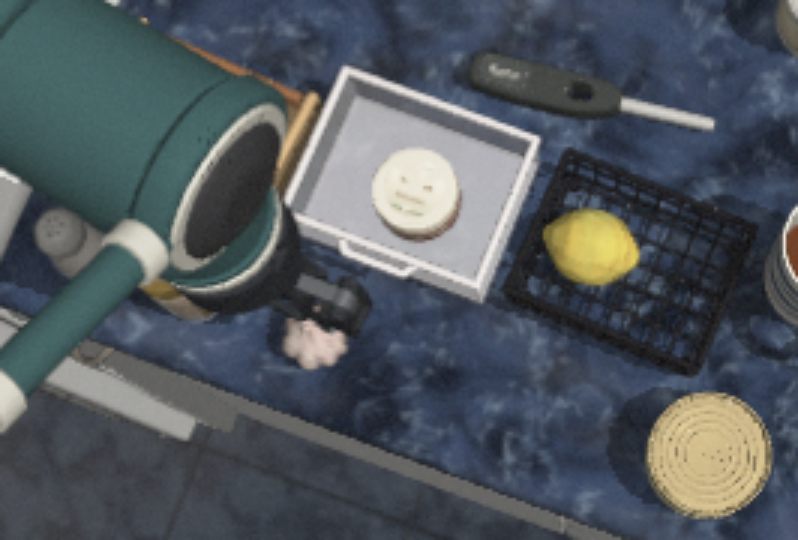

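View pics/g1sc.png

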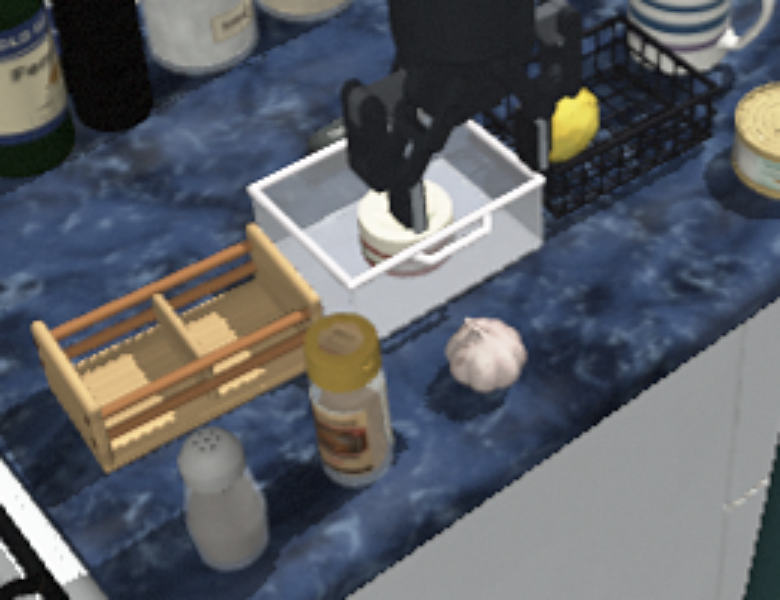

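The pot stands flat and lid up in the bin at crop (416,190), and the lemon has settled in the basket. The jar and the garlic haven't moved. Next is the garlic.

{"fn": "arm_command", "kwargs": {"rows": [0, 0, -3, 0, 0, 0, -3, 0, 0, 0, -3, 0, 0, 0, -2.5, 0, 0, 0, -1.7, 0, 0, 0, -0.8, 0, 0, 0, 0, 0]}}

```text
clock: 12.4
position: [0.4202, -0.1748, 0.0021]
orientation: [-0.0, 0.988, -0.154, -0.001]
wrist_force: [1.1, -0.1, 0.4]
finger_gap: 0.0749
```

{"fn": "arm_command", "kwargs": {"rows": [0, 0, 0, 0, 0, 0, 0, 0, 0, 0, 0, 0, 0, 0, 0, 0, 0, 0, 0, 0], "grip": 1}}

```text
clock: 12.9
position: [0.422, -0.1754, 0.0051]
orientation: [0.0, 0.988, -0.154, 0.001]
wrist_force: [-1.3, 1.4, 6.1]
finger_gap: 0.0449
```

{"fn": "arm_command", "kwargs": {"rows": [0, 0, 2, 0, 0, 0, 4, 0, 0, 0, 4, 0, 0, 0, 2.5, 0, 0, 0, 0, 0]}}

```text
clock: 13.4
position: [0.4243, -0.1767, 0.1339]
orientation: [0.002, 0.988, -0.154, 0.005]
wrist_force: [-0.2, -1.2, -0.1]
finger_gap: 0.0447
```

{"fn": "arm_command", "kwargs": {"rows": [0.4, -1.5, 0, 0.14, 0.4, -2.3, 0, 0.14, 0.4, -2.4, 0, 0.14, 0.4, -2.4, 0, 0.14, 0.4, -2.4, 0, 0.14, 0.4, -2.4, 0, 0.14, 0.4, -2.4, 0, 0.14, 0.4, -2.4, 0, 0.14]}}

```text
clock: 14.2
position: [0.4521, -0.3574, 0.1272]
orientation: [-0.001, 0.918, 0.397, -0.0]
wrist_force: [-0.0, -0.3, 0.5]
finger_gap: 0.0448
```

{"fn": "arm_command", "kwargs": {"rows": [0.4, -2.4, 0, 0.14, 0.4, -2.3, 0, 0.14, 0.3, -1.9, 0, 0.14, 0, 0, 0, 0, 0, 0, 0, 0]}}

```text
clock: 14.7
position: [0.4629, -0.4223, 0.1272]
orientation: [-0.001, 0.817, 0.576, -0.0]
wrist_force: [-0.5, 0.7, -0.8]
finger_gap: 0.0448
```

{"fn": "arm_command", "kwargs": {"rows": [0.4, -0.3, -2.5, 0, 0, 0, -3, 0, 0, 0, -2.5, 0, 0, 0, -1.3, 0, 0, 0, -0.7, 0, 0, 0, 0, 0, 0, 0, 0, 0]}}

```text
clock: 15.4
position: [0.4683, -0.4263, 0.0295]
orientation: [0.001, 0.817, 0.577, 0.0]
wrist_force: [-0.8, 0.0, -0.2]
finger_gap: 0.0448
```

```bash
python3 - <<'E'
from h import *
print(robot.sense()['position'],robot.sense()['wrist_force'])
im=robot.camera("top")[:,:,::-1]; cv2.imwrite("pics/g2topc.png",cv2.resize(im[150:330,205:471],None,fx=3,fy=3))
im=robot.camera("scene")[:,:,::-1]; cv2.imwrite("pics/g2sc.png",cv2.resize(im[130:330,220:480],None,fx=3,fy=3))
E
```

```text
[ 0.46828695 -0.42628609  0.02945476] [-0.7901276   0.02406477 -0.15966207]
```

View pics/g2topc.png

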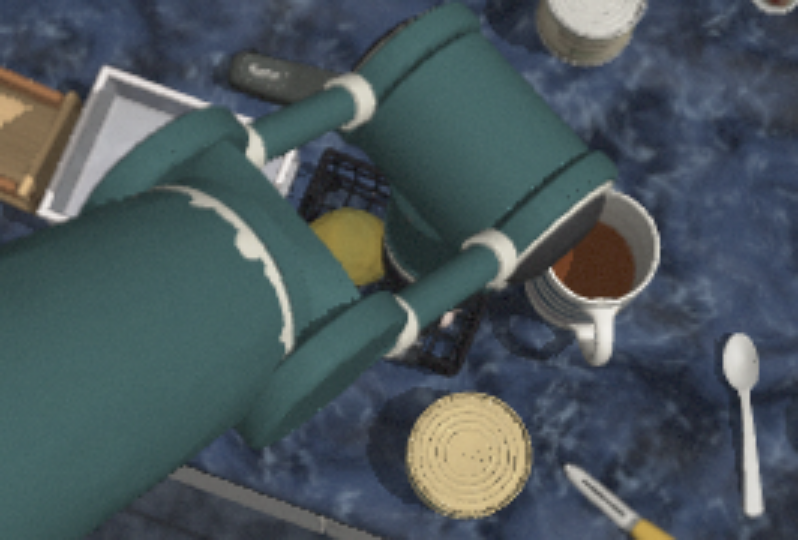

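View pics/g2sc.png

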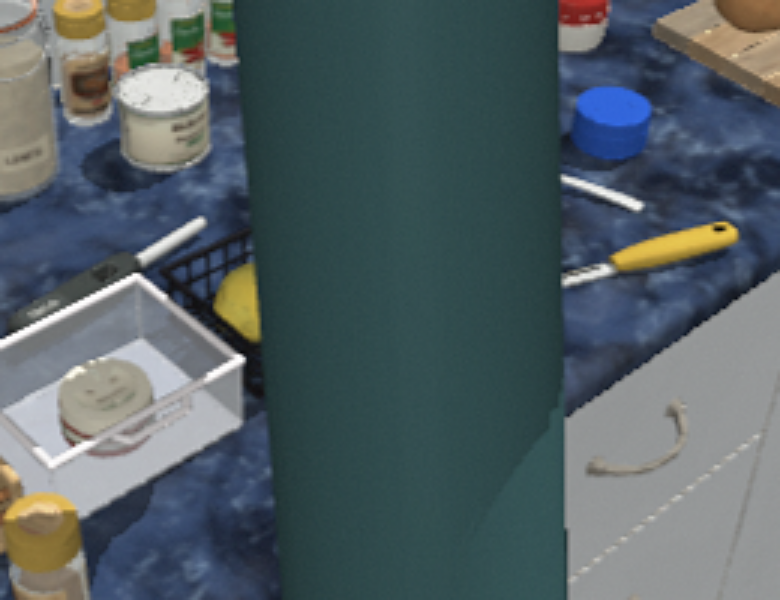

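{"fn": "arm_command", "kwargs": {"rows": [0, 0, -0.7, 0, 0, 0, 0, 0, 0, 0, 0, 0]}}

```text
clock: 15.8
position: [0.4673, -0.4257, 0.0211]
orientation: [-0.0, 0.817, 0.577, -0.0]
wrist_force: [0.3, -0.6, -1.2]
finger_gap: 0.045
```

{"fn": "arm_command", "kwargs": {"rows": [0, 0, 0, 0, 0, 0, 0, 0, 0, 0, 0, 0], "grip": -0.45}}

```text
clock: 16.1
position: [0.4711, -0.4276, 0.0221]
orientation: [0.004, 0.817, 0.577, 0.002]
wrist_force: [9.7, -2.8, -6.0]
finger_gap: 0.0617
```

{"fn": "arm_command", "kwargs": {"rows": [0, 0, 1.5, 0, 0, 0, 3, 0, 0, 0, 4, 0, 0, 0, 4, 0, 0, 0, 3, 0, 0, 0, 0, 0]}}

```text
clock: 16.7
position: [0.4705, -0.4287, 0.1833]
orientation: [0.006, 0.817, 0.577, 0.001]
wrist_force: [-0.3, -1.2, 0.8]
finger_gap: 0.0619
```

{"fn": "arm_command", "kwargs": {"rows": [0, 2.5, 0, 0, 0, 4.5, 0, 0, 0, 4.8, 0, 0, 0, 4.8, 0, 0, 0, 4.8, 0, 0, 0, 4.8, 0, 0, 0, 4.8, 0, 0, 0, 4.8, 0, 0], "grip": -1}}

```text
clock: 17.5
position: [0.4667, -0.066, 0.1756]
orientation: [-0.0, 0.817, 0.577, -0.0]
wrist_force: [1.5, -0.4, -0.2]
finger_gap: 0.0855
```

{"fn": "arm_command", "kwargs": {"rows": [0, 4, 0, 0, 0, 2.2, 0, 0, 0, 1, 0, 0, 0, 0, 0, 0, 0, 0, 0, 0]}}

```text
clock: 18.0
position: [0.4674, 0.0034, 0.1759]
orientation: [0.0, 0.817, 0.577, -0.0]
wrist_force: [-0.4, -0.9, 0.4]
finger_gap: 0.0853
```

```bash
python3 - <<'E'
from h import *
s=robot.sense();print(s['position'],s['joint_pos'])
im=robot.camera("top")[:,:,::-1]; cv2.imwrite("pics/s1topc.png",cv2.resize(im[150:330,205:471],None,fx=3,fy=3))
im=robot.camera("scene")[:,:,::-1]; cv2.imwrite("pics/s1scene.png",im); cv2.imwrite("pics/s1sc.png",cv2.resize(im[190:390,120:380],None,fx=3,fy=3))
E
```

```text
[0.46743997 0.00344312 0.17593275] [-4.54239567e-02 -9.14345724e-02  2.09363940e+00 -7.43104557e-04
  1.13992653e+00  2.94836867e-01]
```

View pics/s1topc.png

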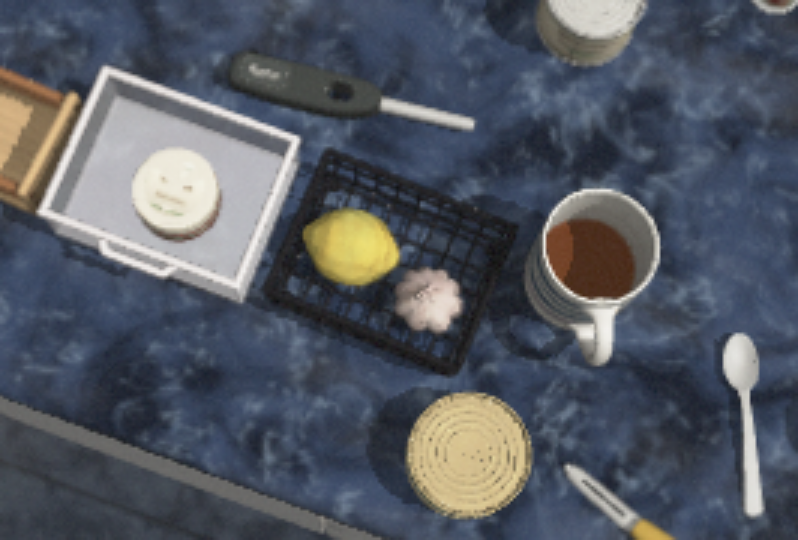

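View pics/s1sc.png

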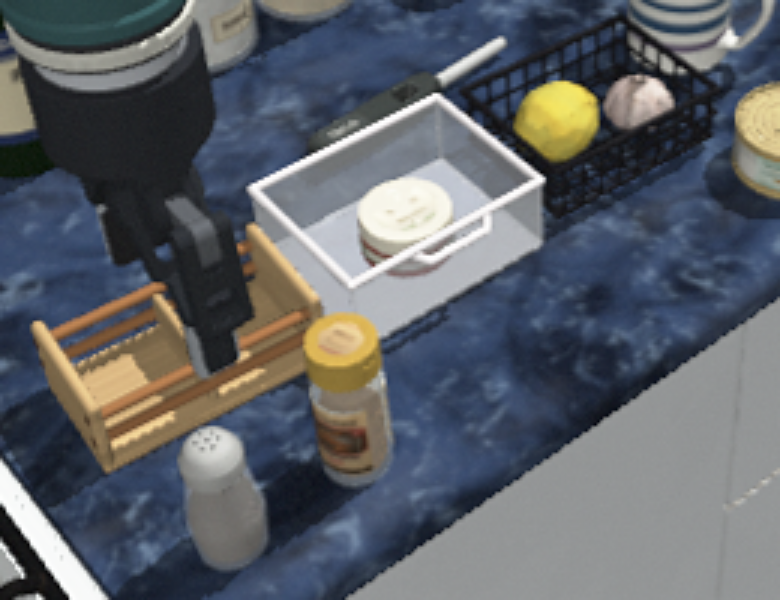

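The lemon is at crop (352,247) and the garlic at (430,300), side by side in the basket. The pot, mug and tin haven't moved. The shaker is next.

{"fn": "arm_command", "kwargs": {"rows": [0, -0.1, -2.5, 0, 0, 0, -3, 0, 0, 0, -3, 0, 0, 0, -2.5, 0, 0, 0, -1.7, 0, 0, 0, -0.9, 0, 0, 0, 0, 0]}}

```text
clock: 18.8
position: [0.4665, 0.0024, 0.039]
orientation: [-0.001, 0.817, 0.577, -0.001]
wrist_force: [-0.8, -0.0, -0.3]
finger_gap: 0.085
```

```bash
python3 - <<'E'
from h import *
im=robot.camera("scene")[:,:,::-1]; cv2.imwrite("pics/s2sc.png",cv2.resize(im[190:390,120:380],None,fx=3,fy=3))
E
```

```text
(no output)
```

View pics/s2sc.png

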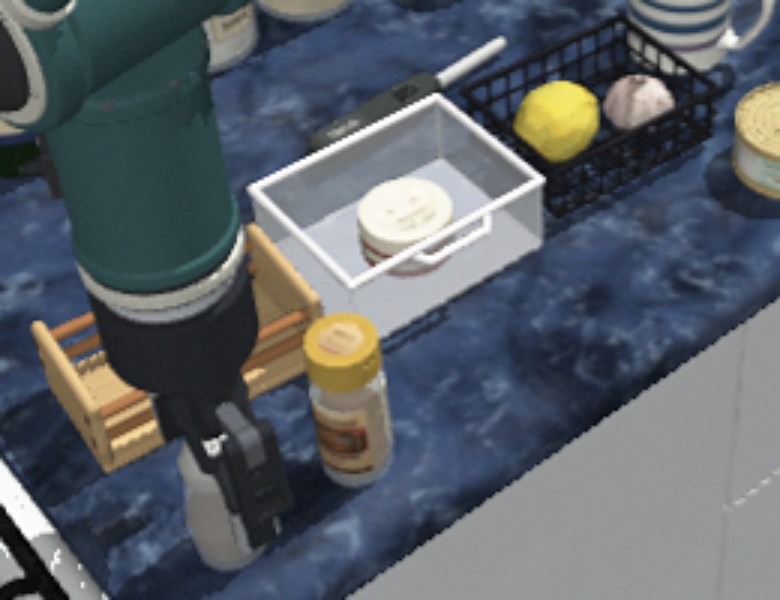

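```bash
python3 - <<'E'
from h import *
X=np.array([.943,-.333])
p=np.array([.4665,.0024])-.045*X
print(((proj("scene",[*p,.05])-[120,190])*3), ((proj("scene",[.4665,.0024,.06])-[120,190])*3))
E
```

```text
[255.36910661 540.73099616] [213.00973137 474.02853621]
```

{"fn": "arm_command", "kwargs": {"rows": [0, 0, 0, 0, 0, 0, 0, 0, 0, 0, 0, 0, 0, 0, 0, 0, 0, 0, 0, 0, 0, 0, 0, 0], "grip": 1}}

```text
clock: 19.45
position: [0.4682, 0.0032, 0.0415]
orientation: [0.0, 0.816, 0.577, 0.0]
wrist_force: [-2.4, -0.5, 6.8]
finger_gap: 0.0347
```

{"fn": "arm_command", "kwargs": {"rows": [0, 0, 1, 0, 0, 0, 2, 0, 0, 0, 2, 0, 0, 0, 1, 0, 0, 0, 0, 0]}}

```text
clock: 19.95
position: [0.4692, 0.0031, 0.1023]
orientation: [0.001, 0.817, 0.577, 0.002]
wrist_force: [0.6, -0.8, -0.8]
finger_gap: 0.035
```

```bash
python3 - <<'E'
from h import *
im=robot.camera("scene")[:,:,::-1]; cv2.imwrite("pics/s3sc.png",cv2.resize(im[190:390,120:380],None,fx=3,fy=3))
E
```

```text
(no output)
```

View pics/s3sc.png

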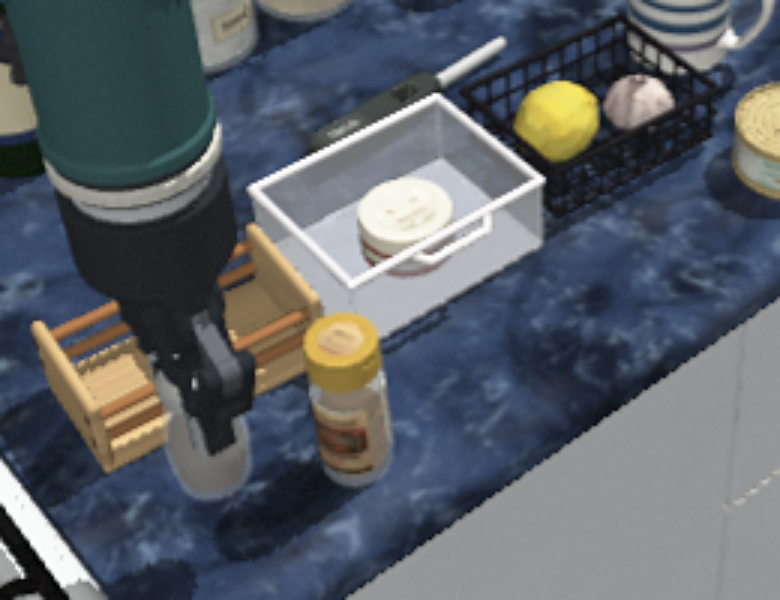

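{"fn": "arm_command", "kwargs": {"rows": [0, 0, 1.5, 0, 0, 0, 1.5, 0, 1, -0.4, 0, 0, 1.8, -0.8, 0, 0, 2, -0.9, 0, 0, 2, -0.9, 0, 0, 2, -0.9, 0, 0, 1.6, -0.7, 0, 0]}}

```text
clock: 20.8
position: [0.5724, -0.0437, 0.1282]
orientation: [-0.001, 0.817, 0.577, -0.001]
wrist_force: [-0.5, -0.5, -1.1]
finger_gap: 0.0354
```

{"fn": "arm_command", "kwargs": {"rows": [1, -0.4, 0, 0, 0, 0, 0, 0, 0, 0, 0, 0]}}

```text
clock: 21.1
position: [0.5807, -0.0467, 0.1291]
orientation: [-0.001, 0.817, 0.577, -0.001]
wrist_force: [-1.2, -1.1, -1.3]
finger_gap: 0.035
```

```bash
python3 - <<'E'
from h import *
im=robot.camera("scene")[:,:,::-1]; cv2.imwrite("pics/s4sc.png",cv2.resize(im[190:390,120:380],None,fx=3,fy=3))
im=robot.camera("top")[:,:,::-1]; cv2.imwrite("pics/s4topc.png",cv2.resize(im[150:330,125:391],None,fx=3,fy=3))
E
```

```text
(no output)
```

View pics/s4sc.png

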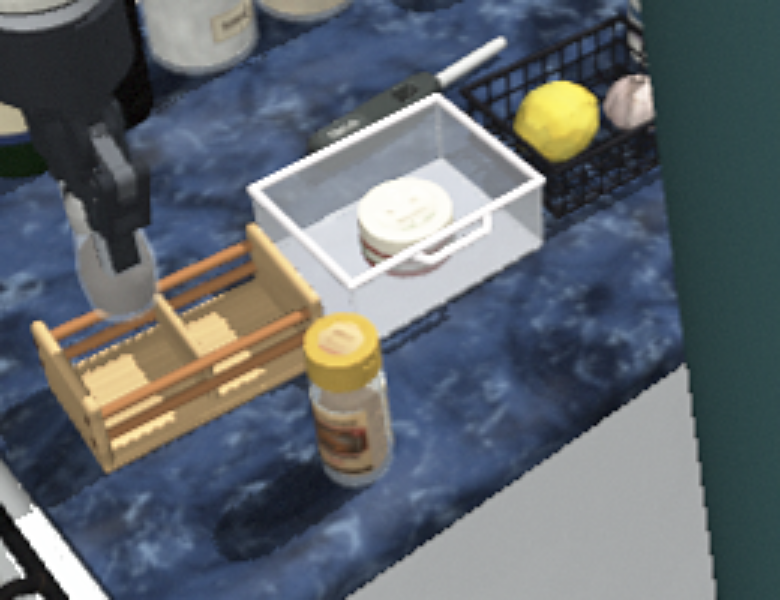

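View pics/s4topc.png

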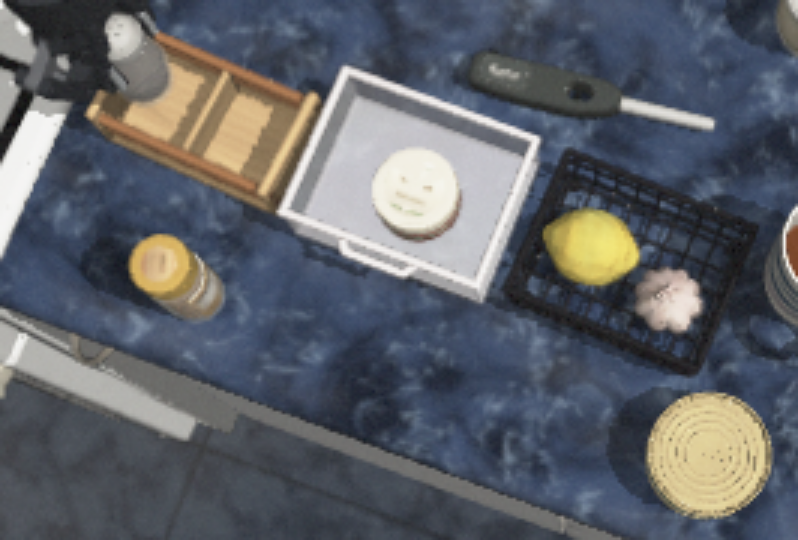

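```bash
python3 - <<'E'
from h import *
for z in(.088,.16): print(z,(proj("scene",[.5807,-.0467,z])-[120,190])*3,(proj("top",[.5807,-.0467,z])-[125,150])*3)
print((proj("top",[.583,-.047,.008])-[125,150])*3)
E
```

```text
0.088 [119.21389043 298.69382839] [147.84997081  79.54033089]
0.16 [ 94.39265531 206.94104795] [117.05609559  40.9104106 ]
[178.47231292 113.97796627]
```

{"fn": "arm_command", "kwargs": {"rows": [0.2, 0, -1, 0, 0, 0, -2, 0, 0, 0, -2, 0, 0, 0, -1.3, 0, 0, 0, -0.6, 0, 0, 0, -0.4, 0, 0, 0, 0, 0, 0, 0, 0, 0]}}

```text
clock: 22.0
position: [0.5843, -0.0469, 0.0581]
orientation: [0.001, 0.817, 0.577, 0.001]
wrist_force: [0.3, 0.2, -0.9]
finger_gap: 0.0344
```

{"fn": "arm_command", "kwargs": {"rows": [0, 0, -0.4, 0, 0, 0, -0.2, 0, 0, 0, 0, 0, 0, 0, 0, 0]}}

```text
clock: 22.4
position: [0.5835, -0.0468, 0.0513]
orientation: [-0.0, 0.817, 0.577, -0.0]
wrist_force: [-0.7, 0.9, -0.9]
finger_gap: 0.035
```

```bash
python3 - <<'E'
from h import *
print(robot.sense()['wrist_force'])
im=robot.camera("scene")[:,:,::-1]; cv2.imwrite("pics/s5sc.png",cv2.resize(im[190:390,120:380],None,fx=3,fy=3))
im=robot.camera("top")[:,:,::-1]; cv2.imwrite("pics/s5topc.png",cv2.resize(im[150:330,125:391],None,fx=3,fy=3))
E
```

```text
[-0.68985857  0.91501301 -0.94459648]
```

View pics/s5sc.png

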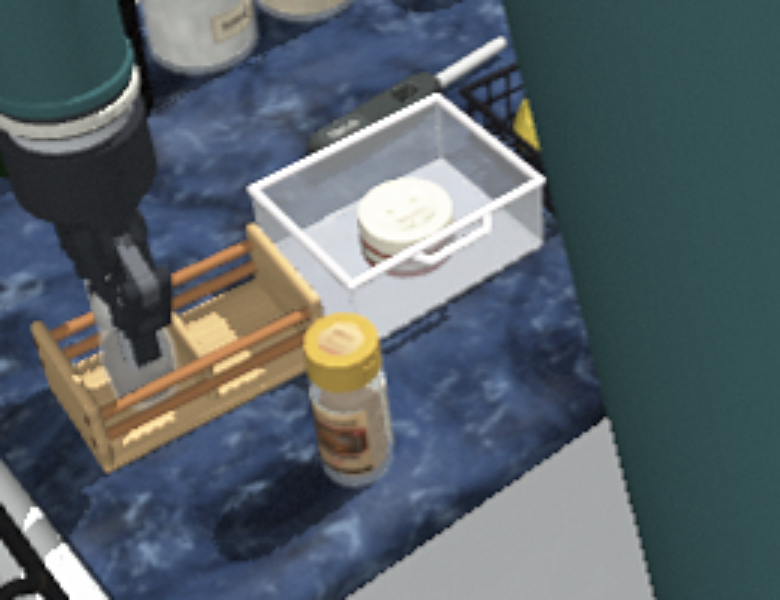

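View pics/s5topc.png

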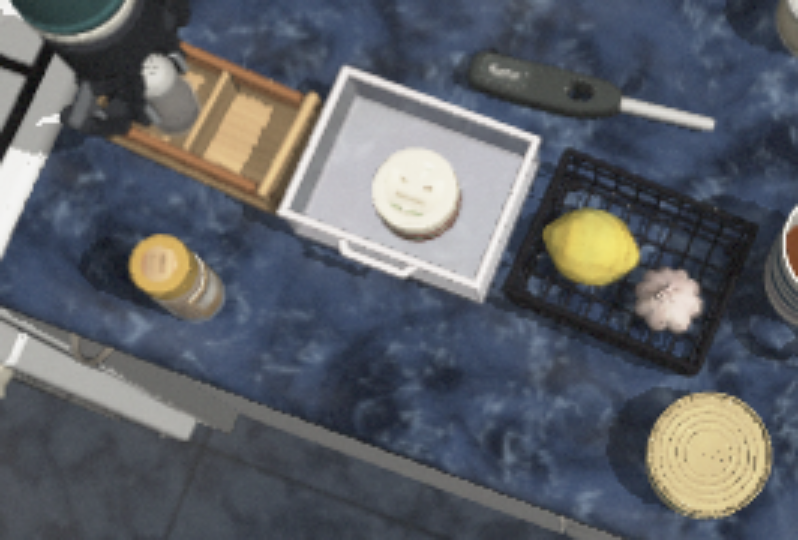

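{"fn": "arm_command", "kwargs": {"rows": [0, 0, -0.2, 0, 0, 0, 0, 0, 0, 0, 0, 0]}}

```text
clock: 22.8
position: [0.584, -0.0469, 0.0496]
orientation: [0.0, 0.817, 0.577, 0.0]
wrist_force: [0.4, 0.5, 2.1]
finger_gap: 0.0353
```

{"fn": "arm_command", "kwargs": {"rows": [0, 0, 0, 0, 0, 0, 0, 0, 0, 0, 0, 0], "grip": -0.5}}

```text
clock: 23.1
position: [0.5834, -0.0468, 0.0492]
orientation: [-0.0, 0.817, 0.577, -0.0]
wrist_force: [0.5, 0.4, -0.0]
finger_gap: 0.064
```

{"fn": "arm_command", "kwargs": {"rows": [0, 0, 1, 0, 0, 0, 2, 0, 0, 0, 4, 0, 0, 0, 4, 0, 0, 0, 2, 0, 0, 0, 0, 0]}}

```text
clock: 23.7
position: [0.5868, -0.0472, 0.1849]
orientation: [0.003, 0.817, 0.577, 0.003]
wrist_force: [1.1, -0.1, -0.0]
finger_gap: 0.0641
```

{"fn": "arm_command", "kwargs": {"rows": [-1.7, -0.5, 0, 0, -3, -0.8, 0, 0, -3.5, -0.9, 0, 0, -3, -0.8, 0, 0, -2, -0.4, 0, 0, -0.6, -0.1, 0, 0, 0, 0, 0, 0, 0, 0, 0, 0], "grip": -1}}

```text
clock: 24.5
position: [0.4463, -0.0818, 0.1793]
orientation: [0.0, 0.817, 0.577, 0.0]
wrist_force: [0.2, 0.4, 0.6]
finger_gap: 0.0856
```

```bash
python3 - <<'E'
from h import *
im=robot.camera("scene")[:,:,::-1]; cv2.imwrite("pics/j1sc.png",cv2.resize(im[190:390,120:380],None,fx=3,fy=3))
im=robot.camera("top")[:,:,::-1]; cv2.imwrite("pics/j1topc.png",cv2.resize(im[150:330,125:391],None,fx=3,fy=3))
E
```

```text
(no output)
```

View pics/j1sc.png

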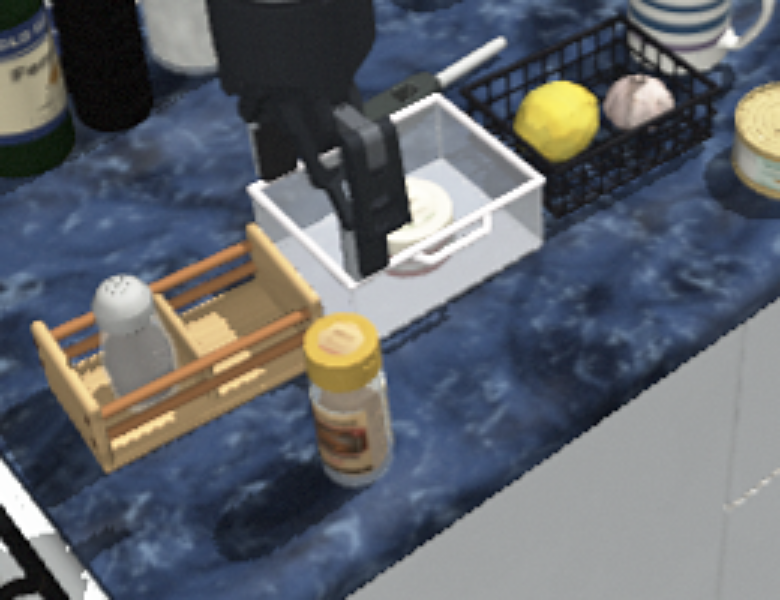

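View pics/j1topc.png

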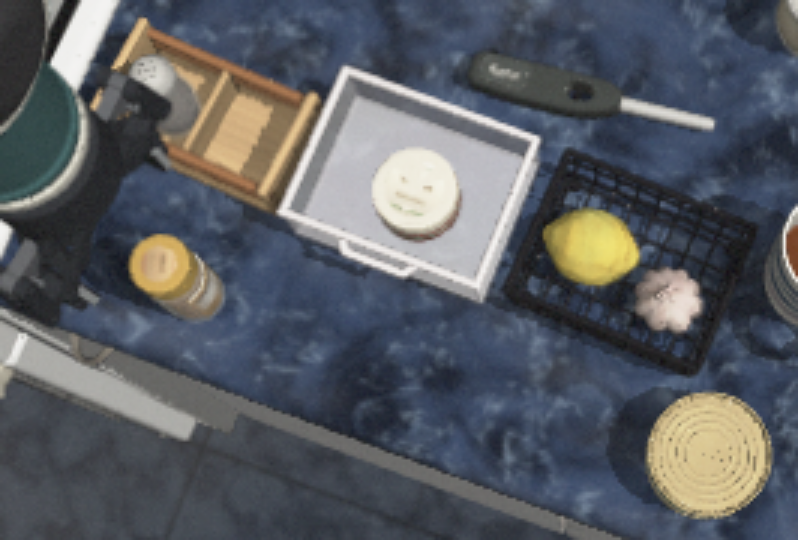

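The shaker stands upright in the left bay. The jar is untouched, and the hand is over it. Next I descend.

{"fn": "arm_command", "kwargs": {"rows": [0, 0, -2.5, 0, 0, 0, -3, 0, 0, 0, -3, 0, 0, 0, -2.3, 0, 0, 0, -1.6, 0, 0, 0, -0.8, 0, 0, 0, 0, 0]}}

```text
clock: 25.3
position: [0.4451, -0.0815, 0.0461]
orientation: [-0.001, 0.816, 0.577, -0.001]
wrist_force: [0.0, -0.1, 0.2]
finger_gap: 0.0852
```

{"fn": "arm_command", "kwargs": {"rows": [0, 0, 0, 0, 0, 0, 0, 0, 0, 0, 0, 0, 0, 0, 0, 0, 0, 0, 0, 0, 0, 0, 0, 0], "grip": 1}}

```text
clock: 25.9
position: [0.4465, -0.0821, 0.0486]
orientation: [0.001, 0.817, 0.577, 0.001]
wrist_force: [-2.4, 0.0, 5.8]
finger_gap: 0.0398
```

{"fn": "arm_command", "kwargs": {"rows": [0, 0, 1, 0, 0, 0, 2, 0, 0, 0, 2, 0, 0, 0, 2, 0, 0, 0, 1.5, 0, 0, 0, 0, 0]}}

```text
clock: 26.5
position: [0.4475, -0.0823, 0.1352]
orientation: [0.002, 0.817, 0.577, 0.002]
wrist_force: [0.0, 0.1, -0.3]
finger_gap: 0.0396
```

```bash
python3 - <<'E'
from h import *
im=robot.camera("scene")[:,:,::-1]; cv2.imwrite("pics/j2sc.png",cv2.resize(im[190:390,120:380],None,fx=3,fy=3))
E
```

```text
(no output)
```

View pics/j2sc.png

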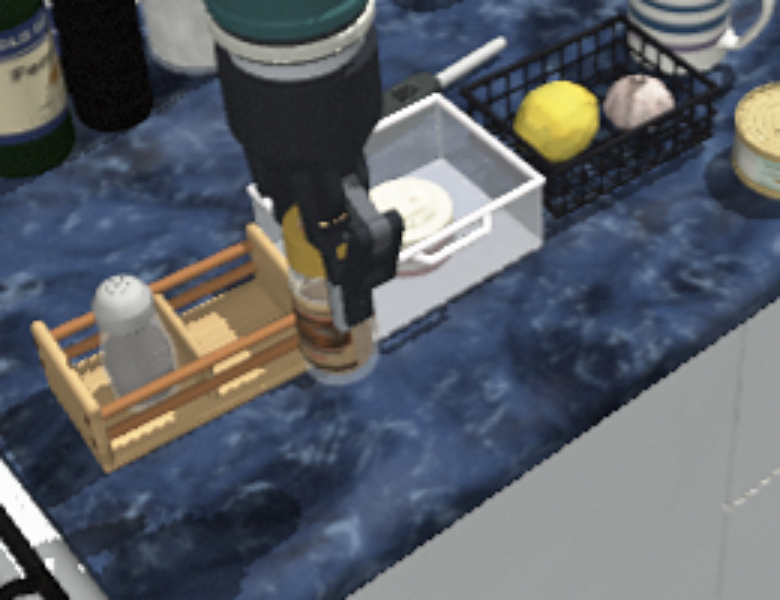

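{"fn": "arm_command", "kwargs": {"rows": [1, -0.3, 0, 0, 1.8, -0.5, 0, 0, 2, -0.5, 0, 0, 2, -0.5, 0, 0, 2, -0.5, 0, 0, 1.6, -0.5, 0, 0, 1, -0.3, 0, 0, 0, 0, 0, 0]}}

```text
clock: 27.35
position: [0.5603, -0.1131, 0.131]
orientation: [-0.0, 0.817, 0.577, -0.0]
wrist_force: [-0.8, -0.0, -0.4]
finger_gap: 0.0399
```

{"fn": "arm_command", "kwargs": {"rows": [0, 0, 0, 0]}}

```text
clock: 27.45
position: [0.5587, -0.1127, 0.1312]
orientation: [-0.001, 0.817, 0.577, -0.001]
wrist_force: [-0.1, 0.5, -2.4]
finger_gap: 0.0395
```

```bash
python3 - <<'E'
from h import *
im=robot.camera("scene")[:,:,::-1]; cv2.imwrite("pics/j3sc.png",cv2.resize(im[190:390,120:380],None,fx=3,fy=3))
im=robot.camera("top")[:,:,::-1]; cv2.imwrite("pics/j3topc.png",cv2.resize(im[150:330,125:391],None,fx=3,fy=3))
E
```

```text
(no output)
```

View pics/j3sc.png

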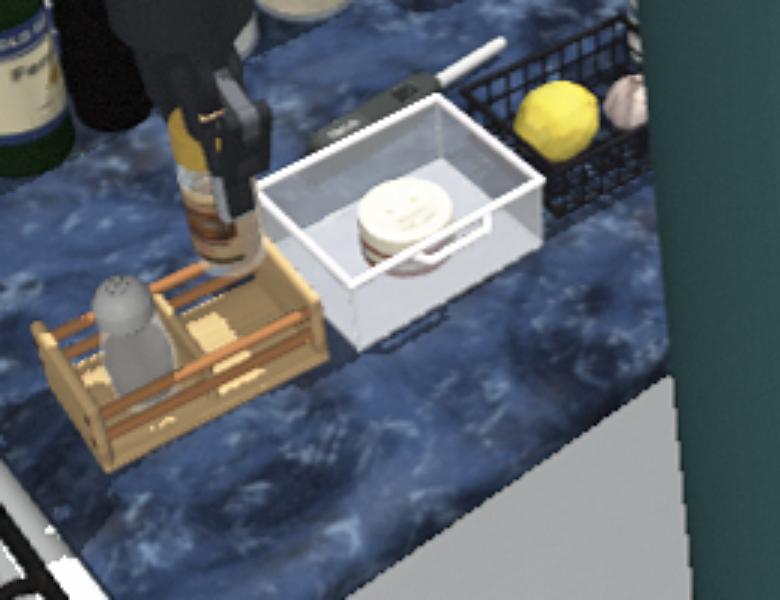

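View pics/j3topc.png

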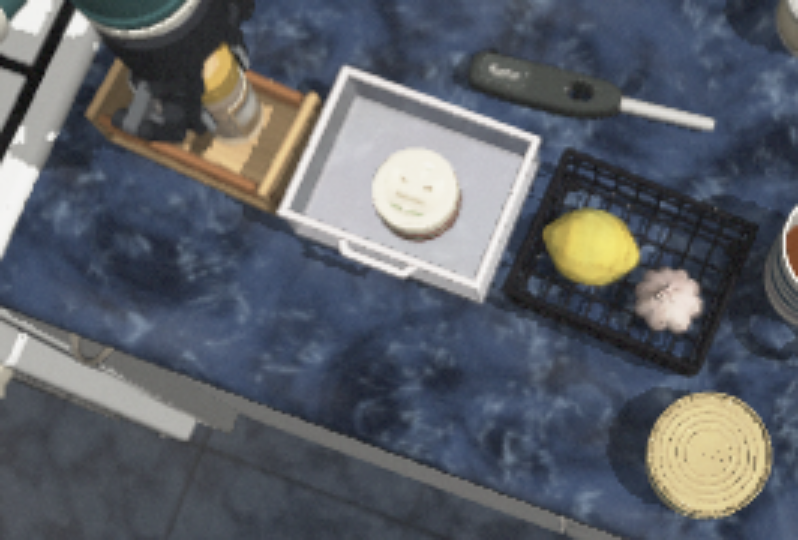

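{"fn": "arm_command", "kwargs": {"rows": [0.1, 0, -1, 0, 0, 0, -2, 0, 0, 0, -2, 0, 0, 0, -1.2, 0, 0, 0, -0.6, 0, 0, 0, -0.2, 0, 0, 0, 0, 0, 0, 0, 0, 0]}}

```text
clock: 28.35
position: [0.5614, -0.113, 0.0632]
orientation: [0.001, 0.817, 0.577, 0.001]
wrist_force: [0.3, 1.2, -1.3]
finger_gap: 0.0402
```

```bash
python3 - <<'E'
from h import *
print(robot.sense()['wrist_force'],robot.sense()['position'])
im=robot.camera("scene")[:,:,::-1]; cv2.imwrite("pics/j4sc.png",cv2.resize(im[190:390,120:380],None,fx=3,fy=3))
im=robot.camera("top")[:,:,::-1]; cv2.imwrite("pics/j4topc.png",cv2.resize(im[150:330,125:391],None,fx=3,fy=3))
E
```

```text
[ 0.3190791   1.19006981 -1.33105935] [ 0.56136478 -0.11303593  0.06320837]
```

View pics/j4sc.png

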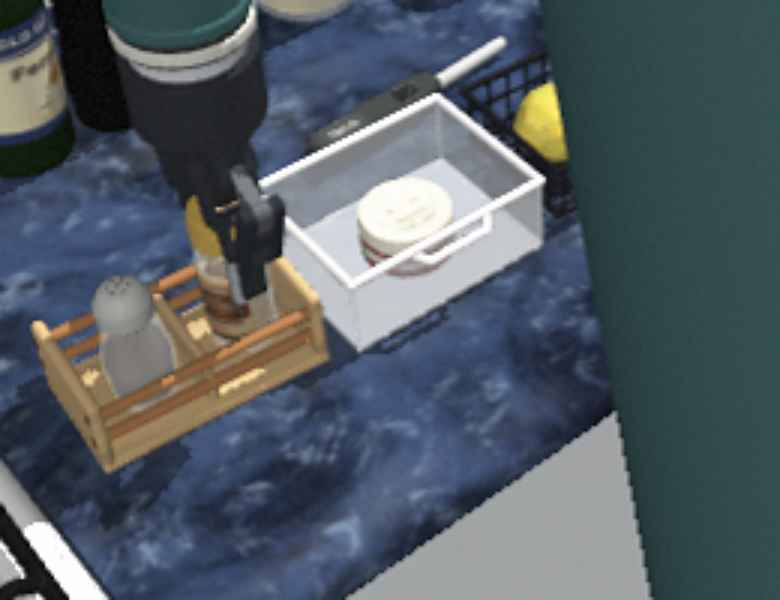

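View pics/j4topc.png

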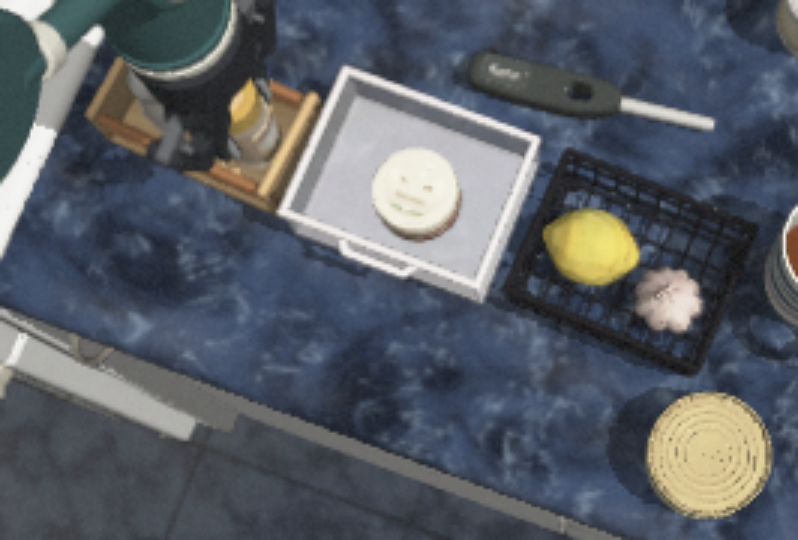

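The jar is upright inside the right bay. I lower the last 6 mm and release it.

{"fn": "arm_command", "kwargs": {"rows": [0, 0, -0.4, 0, 0, 0, -0.2, 0, 0, 0, -0.1, 0, 0, 0, 0, 0, 0, 0, 0, 0]}}

```text
clock: 28.95
position: [0.5608, -0.1129, 0.0566]
orientation: [0.0, 0.817, 0.577, 0.0]
wrist_force: [-2.1, 0.2, 7.2]
finger_gap: 0.0398
```

{"fn": "arm_command", "kwargs": {"rows": [0, 0, 0, 0, 0, 0, 0, 0, 0, 0, 0, 0], "grip": -0.5}}

```text
clock: 29.25
position: [0.5605, -0.1128, 0.0551]
orientation: [-0.0, 0.817, 0.577, -0.0]
wrist_force: [-0.4, 0.7, 0.2]
finger_gap: 0.0641
```

{"fn": "arm_command", "kwargs": {"rows": [0, 0, 1, 0, 0, 0, 2, 0, 0, 0, 4, 0, 0, 0, 4, 0, 0, 0, 2, 0, 0, 0, 0, 0]}}

```text
clock: 29.85
position: [0.5637, -0.1136, 0.1907]
orientation: [0.003, 0.817, 0.577, 0.003]
wrist_force: [0.2, 0.3, 0.7]
finger_gap: 0.064
```

{"fn": "arm_command", "kwargs": {"rows": [-2, 0, 1, 0, -4, 0, 1, 0, -4, 0, 1, 0, -3, 0, 1, 0, -1, 0, 0, 0, 0, 0, 0, 0, 0, 0, 0, 0]}}

```text
clock: 30.55
position: [0.421, -0.1128, 0.2247]
orientation: [-0.0, 0.817, 0.577, 0.0]
wrist_force: [-0.6, 0.1, 0.2]
finger_gap: 0.0641
```

```bash
python3 - <<'E'
from h import *
for n,(x,y,w,hh) in(("scene",(120,190,260,200)),("top",(125,150,266,180)),):
    im=robot.camera(n)[:,:,::-1]; cv2.imwrite(f"pics/f{n}.png",im); cv2.imwrite(f"pics/f{n}c.png",cv2.resize(im[y:y+hh,x:x+w],None,fx=3,fy=3))
a=cv2.imread("pics/top0.png").astype(int);b=cv2.imread("pics/ftop.png").astype(int)
E
```

```text
(no output)
```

View pics/fscenec.png

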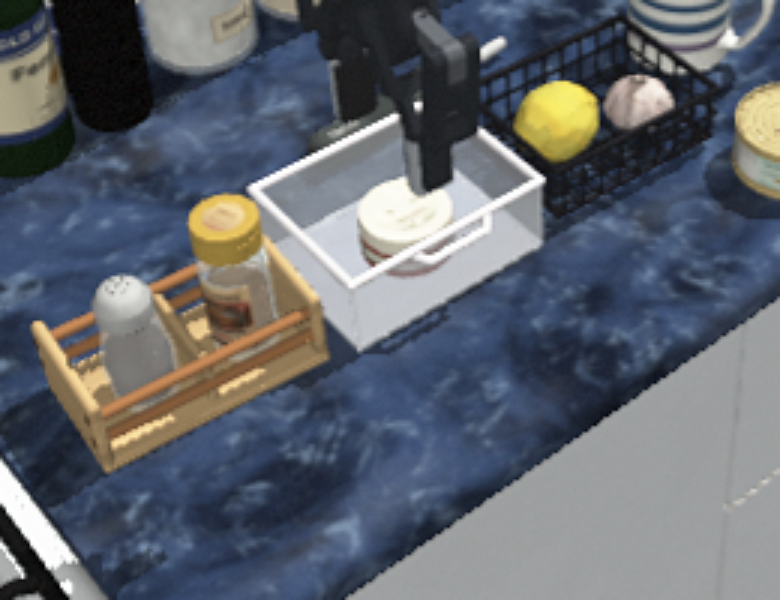

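View pics/ftopc.png

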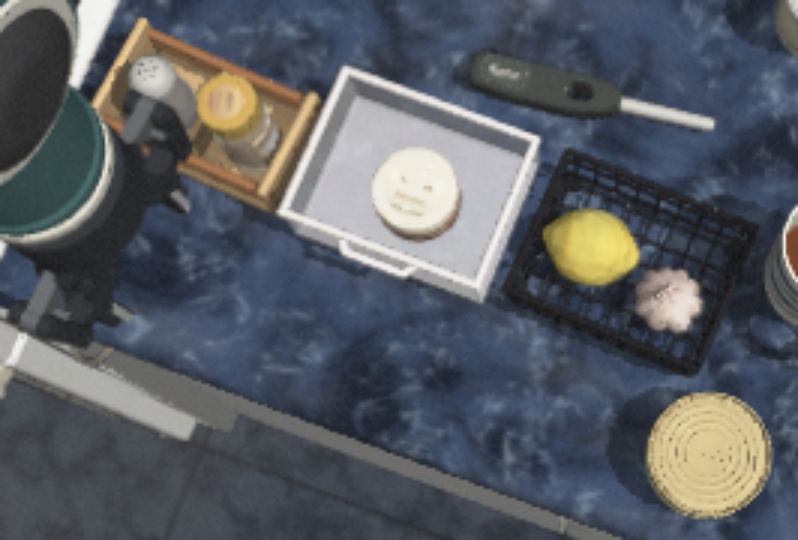

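```bash
python3 - <<'E'
from h import *
a=np.radians(-18.5);X=np.array([np.cos(a),np.sin(a)]);Y=np.array([-X[1],X[0]])
for n,t,s,z in(("jar",(227,100),(225,217),.114),("shaker",None,(122,300),.089)):
    for cam,p,off in(("top",t,(125,150)),("scene",s,(120,190))):
        if p is None: continue
        q=onz(cam,p[0]/3+off[0],p[1]/3+off[1],z)[:2]; d=q-[.572,-.080]; print(n,cam,q.round(3),(d@X).round(3),(d@Y).round(3))
a,b=[cv2.cvtColor(cv2.imread(f"pics/{f}.png"),cv2.COLOR_BGR2GRAY)[175:325,335:430] for f in("top0","ftop")]
print("tin/mug shift px",cv2.phaseCorrelate(np.float32(a),np.float32(b)))
E
```

```text
jar top [ 0.561 -0.113] 0.0 -0.034
jar scene [ 0.556 -0.113] -0.005 -0.036
shaker scene [ 0.578 -0.046] -0.005 0.034
tin/mug shift px ((-0.04918422548688284, -0.006483239271062757), 0.7870872089597913)
```

```bash
python3 -c "
from cell import robot
print(robot.close_job())"
```

```text
the job is handed in; nothing more can be done
None
```

All five things are in their holders and the job is handed in, with the arm clear and about 31 s of the 128 s used. `close_job` gives no verdict, so this rests on my own checks.

- **Caddy:** the shaker stands upright in the left bay and the jar in the right. In the last pictures both measured within about 5 mm of their bay centres in x and 1 mm in y.
- **Basket:** the lemon and garlic lie side by side, judged from the pictures only. A finger pressed the basket wall with about 10 N while letting go of the garlic; nothing was seen to shift.
- **Fridge bin:** the pot stands flat and lid up near the middle, also judged from the pictures.
- **Tin and mug:** neither moved; their patch of the top view shifted less than 0.1 pixel from start to end.

Two readings disagreed:
- **Jar position:** the two cameras differ by about 5 mm in its x position.
- **Shaker grip:** the grip closed to 35 mm, not the 44 mm body width, so I was probably holding it near the cap. It did not slip or tilt.

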